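# Load the viewing rail in its colour order

## Task

Set up the row for the microscope: move the four colour-capped specimen vials from the white growth rack to the aluminium rail, each into the holder whose top plate has the colour of its cap (the holders stand in today's viewing order). Keep the vials upright and lower each one gently until it stands on the bottom of its holder, rather than dropping it in. Leave the white-capped control vial in the growth rack and the larger culture jar where they are.

Things in the scene. Friction and masses are not known exactly. Their poses are not given: they have to be found in the camera images.
- vial_red: loose glass vial, red screw cap, plant sprig inside, about 50 g, 72 mm tall: glass 27 mm across up to 56 mm, cap 29 mm across above that (grip the cap or upper glass). Origin at the centre of its underside, z up. Starts in one of the white growth rack's five holes (a straight row, 50 mm apart), underside 5 mm above the bench; its y axis then runs along the row.
- vial_yellow: loose glass vial, yellow screw cap, plant sprig inside, about 50 g, 72 mm tall: glass 27 mm across up to 56 mm, cap 29 mm across above that (grip the cap or upper glass). Origin at the centre of its underside, z up. Starts in one of the white growth rack's five holes (a straight row, 50 mm apart), underside 5 mm above the bench; its y axis then runs along the row.
- vial_green: loose glass vial, green screw cap, plant sprig inside, about 50 g, 72 mm tall: glass 27 mm across up to 56 mm, cap 29 mm across above that (grip the cap or upper glass). Origin at the centre of its underside, z up. Starts in one of the white growth rack's five holes (a straight row, 50 mm apart), underside 5 mm above the bench; its y axis then runs along the row.
- vial_blue: loose glass vial, blue screw cap, plant sprig inside, about 50 g, 72 mm tall: glass 27 mm across up to 56 mm, cap 29 mm across above that (grip the cap or upper glass). Origin at the centre of its underside, z up. Starts in one of the white growth rack's five holes (a straight row, 50 mm apart), underside 5 mm above the bench; its y axis then runs along the row.
- holder_red: fixed vial holder: dark grey block with a red top plate, 54 x 54 x 26 mm in all, with a round blind well from above: 40 mm across, 20 mm deep, mouth chamfered 3 mm, empty. One of four in a row 58 mm apart on an aluminium rail (250 x 65 mm). Origin at the centre of its underside, 6 mm above the bench; z up, y along the rail. Well floor 6 mm, rim 26 mm above the origin.
- holder_yellow: fixed vial holder: dark grey block with a yellow top plate, 54 x 54 x 26 mm in all, with a round blind well from above: 40 mm across, 20 mm deep, mouth chamfered 3 mm, empty. One of four in a row 58 mm apart on an aluminium rail (250 x 65 mm). Origin at the centre of its underside, 6 mm above the bench; z up, y along the rail. Well floor 6 mm, rim 26 mm above the origin.
- holder_green: fixed vial holder: dark grey block with a green top plate, 54 x 54 x 26 mm in all, with a round blind well from above: 40 mm across, 20 mm deep, mouth chamfered 3 mm, empty. One of four in a row 58 mm apart on an aluminium rail (250 x 65 mm). Origin at the centre of its underside, 6 mm above the bench; z up, y along the rail. Well floor 6 mm, rim 26 mm above the origin.
- holder_blue: fixed vial holder: dark grey block with a blue top plate, 54 x 54 x 26 mm in all, with a round blind well from above: 40 mm across, 20 mm deep, mouth chamfered 3 mm, empty. One of four in a row 58 mm apart on an aluminium rail (250 x 65 mm). Origin at the centre of its underside, 6 mm above the bench; z up, y along the rail. Well floor 6 mm, rim 26 mm above the origin.
- control_vial: the control: a loose vial like the others, same size, but with a white cap, in one of the five holes of the growth rack. It stays there. Origin at the centre of its underside, z up. The fixed rack is 262 x 60 mm, its top plate 30 mm above the bench, holes 33 mm across.
- jar: the larger loose culture jar, on the robot's left of the racks: glass, 64 mm in diameter, 105 mm tall, with a frosted white cap 68 mm wide (70 mm at its lower bead) and plantlets inside, 260 g. It stays there. Origin at the centre of its underside, z up.
Things that resemble listed ones, but are neither listed nor needed, are in the scene too. Leave any purple look-alike of the vial_red alone. Leave any purple look-alike of the vial_green alone.

How it is judged:
At the end, for the whole second after the job is handed in: Each colour-capped vial stands released and still in its colour's holder: within 10 mm of centre, on the well floor (underside 3 to 10 mm above the holder's), tilt under 0.12 rad. Control vial within 12 mm of its start, tilt under 0.12 rad; jar within 20 mm of its start (horizontal distance between vial_red and holder_red below 0.01 m and z of vial_red in the frame of holder_red between 0.003 and 0.01 m and angle between each of vial_red, vial_yellow, vial_green, vial_blue, control_vial's own z axis and vertical below 0.12 rad and linear speed of each of vial_red, vial_yellow, vial_green, vial_blue below 0.02 m/s and contact force between each of vial_red, vial_yellow, vial_green, vial_blue and the fingers below 0.05 N and horizontal distance between vial_yellow and holder_yellow below 0.01 m and z of vial_yellow in the frame of holder_yellow between 0.003 and 0.01 m and horizontal distance between vial_green and holder_green below 0.01 m and z of vial_green in the frame of holder_green between 0.003 and 0.01 m and horizontal distance between vial_blue and holder_blue below 0.01 m and z of vial_blue in the frame of holder_blue between 0.003 and 0.01 m and distance of control_vial from where it was at the start of the episode below 0.012 m and distance of jar from where it was at the start of the episode below 0.02 m); the robot touches nothing.
It fails at once if a colour-capped vial leans more than 0.6 rad (angle between any of vial_red, vial_yellow, vial_green, vial_blue's own z axis and vertical above 0.6 rad).
It fails at once if a vial is dropped into its holder (faster than 0.75 m/s with its underside less than 80 mm above the holder's and within 25 mm of its centre) ((horizontal distance between vial_red and holder_red below 0.025 m and z of vial_red in the frame of holder_red below 0.08 m and linear speed of vial_red above 0.75 m/s) or (horizontal distance between vial_yellow and holder_yellow below 0.025 m and z of vial_yellow in the frame of holder_yellow below 0.08 m and linear speed of vial_yellow above 0.75 m/s) or (horizontal distance between vial_green and holder_green below 0.025 m and z of vial_green in the frame of holder_green below 0.08 m and linear speed of vial_green above 0.75 m/s) or (horizontal distance between vial_blue and holder_blue below 0.025 m and z of vial_blue in the frame of holder_blue below 0.08 m and linear speed of vial_blue above 0.75 m/s)).
It fails at once if the control vial is lifted, tipped or shifted by more than 12 mm (distance of control_vial from where it was at the start of the episode above 0.012 m or angle between control_vial's own z axis and vertical above 0.3 rad).
It fails at once if the culture jar is pushed by more than 20 mm or tipped by more than 0.3 rad (distance of jar from where it was at the start of the episode above 0.02 m or angle between jar's own z axis and vertical above 0.3 rad).
It also fails if it takes over 102 s, if anything falls off the work surface, if the arm or the gripper's body presses on something with over 40 N, if the wrist force passes 120 N, or if a joint passes its speed limit or range.

## Robot

A 7-joint arm with a two-finger parallel gripper is mounted at the origin on the work surface. World frame = base frame: x ahead of the robot, y to its left, z up, the work surface at z = 0. Lengths are in m, angles in rad, forces in N, time in s.
With the tool pointing down it reaches from about 0.425 to 0.925 m from the base axis. Payload 6.8 kg.
Tool frame: the origin (TCP) lies on the centre line of the jaws, within the pads' length; the fingertips stand 8 mm ahead of it and the grasp point (between the pads) lies 11 mm behind it; z points along the fingers, y is the line along which they close (so a half turn about z gives the same grasp; the last joint's range is limited). The gripper opens to 88 mm and grips with 3 to 60 N. Pads are 20 mm wide; open, the fingers measure 115 mm over their backs; the gripper's body (75 mm by 178 mm) begins 61 mm behind the grasp point.
Start: joints at [-1.292, 0.477, 0.022, 1.555, -0.011, 1.109, -0.083], TCP at [0.255, 0.625, 0.231] pointing down, gripper open.
Joint ranges: [-2.96, 2.96], [-0.34, 2.1], [-1.41, 1.46], [0.24, 2.44], [-1.37, 4.51], [0.17, 1.92], [-2.96, 2.96]. Speed limits (rad/s): [2.39, 2.39, 3.14, 3.14, 3.14, 3.14, 3.14].

## Interface

Orientations are given as a unit quaternion [w, x, y, z].
In Python, from rig import ctrl, cams, look_for, regions_of, tip_of gives the robot as it stands.
- The arm moves only by the tool send_rows, never from a script. Its argument "motion" is a list of rows, each a list of 3 entries, a list of its own where there are three numbers: the shift along the tool's x, y, z in m, then the turn, a rotation vector about the tool's x, y, z in degrees, then the opening, from -1 (shut) to 1 (fully open), so that 0 is half open. In form: [[[dx, dy, dz], [wx, wy, wz], hand], ...]. A call has 1 to 20 rows; each row shifts and turns the commanded pose from where the row before left it, along the tool's axes as they then stand; what a row does not reach is not made up. A row lasts 1/10 s, in which the tool goes at most 50 mm and 8.59 degrees, less where a joint would pass 70% of its speed; a pose out of reach is approached as far as the arm can. A call with a gripper value outside its range is refused whole. The fingers move at their own pace and stop on an object; "newtons" is the grip in N (left out, the last holds). Time passes only in rows, so rows that do not move let the fingers close. It gives the time, the measured TCP pose, the force, the opening and the grip force at its end, in the units of the state.
- ctrl.get_obs(): the state, without advancing time (a new reading comes with each control period).
- cams.read_camera(name): name is "scene" or "top"; returns the picture (480x640x3 uint8, red, green, blue); there is no depth.
- cams.camera_params(name): a dict with "fx", "fy", "cx", "cy" (pixels), "position" and "orientation" of the camera in the world. Camera axes: x right, y down, z forward; pixel columns grow to the right and rows downward; lengths in m; the calibration is good to about 2 mm. A picture is of the moment at which its call begins. camera_params takes no time and is no camera call.
- ctrl.hand_in(): hands the job in; it is judged then, once.
Trained networks look in the newest picture that a camera, given by its name, has taken for a name from the list of things; names that differ only in an ending like _2 or _b are one class to them, and where a whole thing is asked for, a point or a joint stands for the part that bears it (a point fixed in the world has none). Each returns a list of dicts, best first, with "confidence" (0 to 1); they miss things now and then, are a little off and sometimes report something else, mostly with a low value. They report only what shows in the picture. A call takes as long as a camera call. They do not tell look-alikes from the thing itself.
- look_for(camera, name): "extent" ([centre column, centre row, width, height] in pixels, round what is visible of it).
- regions_of(camera, name): "mask" (480x640 bool, what is visible of it) and "extent" ([centre column, centre row, width, height] in pixels, round what is visible of it).
- tip_of(camera, name): "at" ([column, row] in pixels: a listed point, or the origin of a listed thing).
The state is a dict: "time_s": time; "joints": joint angles; "qvel": joint speeds; "effort": joint torques, N m; "eef_pos": TCP position; "eef_rot": TCP orientation; "force": force on the tool from outside, world axes, zero at the start; "moment": the same for the moment, N m; "grip_width": finger opening in m; "grasp_force": force on a finger pad.
Only numpy, scipy, OpenCV 4.12 (cv2) and the standard library are available. Lean on these libraries where they do the work, as an engineer would, in place of code of your own. Each camera call takes 0.05 s, during which the arm holds its last target. There are 200 camera calls.

## Working session

There is one attempt and no reset: what is moved stays moved. The work goes in short steps, Python scripts to look and compute and a tool call to move; the robot and the scene stay as the last step left them, time stands still between calls to the robot, and variables do not carry over. Pictures are saved under pics/ and viewed, at most 14 in all, crops included, and the job is handed in when it is done.

Besides the shell and the picture viewer there is one more tool, called after "Request:" in YAML: its name, and indented under it one key for each argument. send_rows: Moves the arm, as the interface text tells. Its arguments: {"type":"object","properties":{"motion":{"type":"array"},"newtons":{"type":"number"}},"required":["motion"]}

```bash
mkdir -p pics; python3 - <<'E'
from rig import ctrl,cams,look_for,tip_of
import cv2
o=ctrl.get_obs();print(o['time_s'],o['eef_pos'],o['eef_rot'],o['grip_width'])
for c in("scene","top"):
    im=cams.read_camera(c);cv2.imwrite(f'pics/{c}0.png',im[...,::-1]);print(c,cams.camera_params(c))
names=[p+c for c in('red','yellow','green','blue') for p in('vial_','holder_')]+['control_vial','jar']
for n in names:
    print(n,[([round(float(v)) for v in d['at']],round(d['confidence'],2)) for d in tip_of('top',n)[:3]],[([round(float(v)) for v in d['extent']],round(d['confidence'],2)) for d in look_for('top',n)[:3]])
E
```

```text
0.0 [0.25442372 0.62460529 0.22970292] [-1.02944970e-04  1.92190119e-01  9.81357309e-01 -8.83514499e-04] 0.08792407530564493
scene {'fx': 546.9157393693108, 'fy': 546.9157393693108, 'cx': 315.079894869748, 'cy': 244.37202304651353, 'position': array([ 0.98582315, -0.41853141,  0.89141254]), 'orientation': array([-0.29513832,  0.89507027,  0.31816983, -0.1025209 ])}
top {'fx': 576.2894877854551, 'fy': 576.2894877854551, 'cx': 318.08874625766424, 'cy': 236.33876513178726, 'position': array([0.50452753, 0.07466523, 1.13086126]), 'orientation': array([-0.02605864,  0.71211322, -0.70079482,  0.03320131])}
vial_red [([366, 169], 0.86), ([373, 212], 0.79)] [([374, 208, 18, 19], 0.73), ([369, 167, 22, 19], 0.54)]
holder_red [([336, 310], 0.77)] [([340, 310, 33, 26], 0.88)]
vial_yellow [([345, 208], 0.58), ([396, 213], 0.21)] [([346, 205, 17, 19], 0.63), ([311, 308, 23, 26], 0.39)]
holder_yellow [([280, 303], 0.76)] [([279, 306, 33, 32], 0.9)]
vial_green [([406, 162], 0.87), ([394, 212], 0.72)] [([396, 210, 18, 18], 0.85), ([410, 160, 21, 22], 0.68)]
holder_green [([312, 306], 0.65)] [([310, 310, 23, 30], 0.76)]
vial_blue [([421, 213], 0.49)] [([424, 212, 19, 17], 0.75)]
holder_blue [([371, 309], 0.95)] [([370, 313, 32, 35], 0.72)]
control_vial [([319, 204], 0.74)] [([321, 201, 18, 16], 0.63)]
jar [([169, 272], 0.72)] [([156, 270, 50, 38], 0.6)]
```

View pics/top0.png

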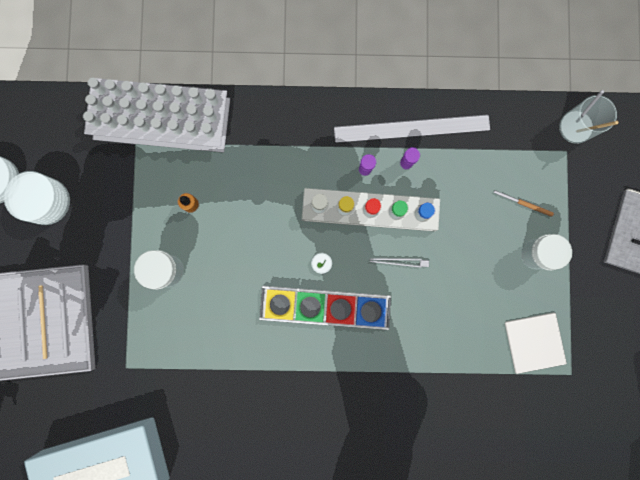

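View pics/scene0.png

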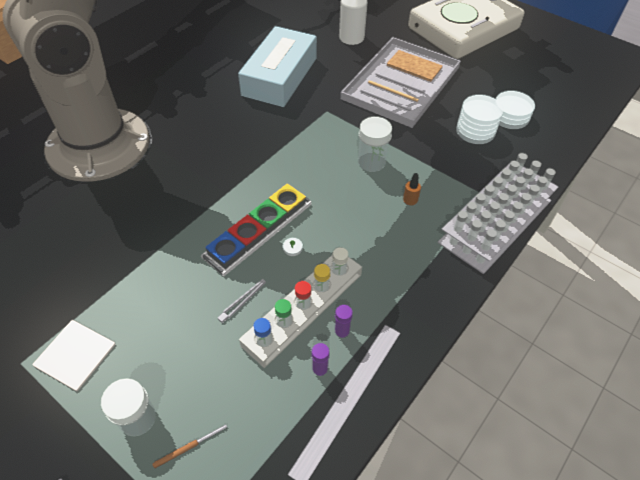

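The top picture shows caps, left to right: white (320,202), yellow (346,204), red (373,207), green (400,209) and blue (426,211). The holders are yellow (280,305), green (311,307), red (341,309) and blue (371,311). The purple look-alikes are at (368,164) and (411,157), the jar at (155,270). I'll measure these by colour in both cameras.

```bash
cat > h.py <<'E'
import numpy as np,cv2
from scipy.spatial.transform import Rotation as R
from rig import ctrl,cams
def cam(c):
    p=cams.camera_params(c);q=np.array(p['orientation']);return p,R.from_quat(q[[1,2,3,0]]).as_matrix()
def ray(c,uv,z):
    p,M=cam(c);d=M@[(uv[0]-p['cx'])/p['fx'],(uv[1]-p['cy'])/p['fy'],1]
    return (p['position']+d*(z-p['position'][2])/d[2])[:2]
def proj(c,P):
    p,M=cam(c);v=(np.atleast_2d(P)-p['position'])@M;return v[:,:2]/v[:,2:]*[p['fx'],p['fy']]+[p['cx'],p['cy']]
HUE=dict(red=((0,8),(172,180)),yellow=((18,32),),green=((50,80),),blue=((100,118),))
def blobs(im,color,smin=120,vmin=60):
    h=cv2.cvtColor(im,cv2.COLOR_RGB2HSV);m=np.zeros(h.shape[:2],np.uint8)
    for a,b in HUE[color]:m|=cv2.inRange(h,(a,smin,vmin),(b,255,255))
    n,l,s,c=cv2.connectedComponentsWithStats(m)
    return [(s[i,4],c[i].round(1),(s[i,:2]+s[i,2:4]/2).round(1),s[i,2:4],l==i) for i in range(1,n) if s[i,4]>60]
E
python3 - <<'E'
from h import *
for c in('top','scene'):
    im=cv2.imread(f'pics/{c}0.png')[...,::-1].copy()
    for k in HUE:
        for b in blobs(im,k):print(c,k,b[0],b[1],b[2],b[3],'z.069',ray(c,b[1],.069).round(4),'z.032',ray(c,b[1],.032).round(4),'box.032',ray(c,b[2],.032).round(4))
E
```

```text
top red 193 [372.7 205.8] [373. 206.] [16 16] z.069 [ 0.6525 -0.036 ] z.032 [ 0.6576 -0.0399] box.032 [ 0.6573 -0.0405]
top red 433 [340.6 308.9] [341.  309.5] [30 29] z.069 [0.4612 0.0213] z.032 [0.4597 0.0195] box.032 [0.4586 0.0187]
top yellow 187 [346.  203.7] [346.5 204. ] [15 16] z.069 [0.6556 0.0137] z.032 [0.6608 0.0116] box.032 [0.6603 0.0106]
top yellow 456 [279.6 304.3] [280. 305.] [30 30] z.069 [0.4679 0.1331] z.032 [0.4666 0.1351] box.032 [0.4653 0.1344]
top green 181 [399.3 208. ] [399.5 208.5] [15 15] z.069 [ 0.6492 -0.0856] z.032 [ 0.6542 -0.0911] box.032 [ 0.6533 -0.0915]
top green 394 [309.8 306.6] [310.5 307. ] [29 30] z.069 [0.4646 0.0778] z.032 [0.4632 0.0779] box.032 [0.4624 0.0766]
top blue 188 [426.1 210.1] [427. 211.] [16 16] z.069 [ 0.6461 -0.1355] z.032 [ 0.6511 -0.1428] box.032 [ 0.6493 -0.1446]
top blue 447 [370.5 311.4] [371. 312.] [30 30] z.069 [ 0.4575 -0.0335] z.032 [ 0.4559 -0.0372] box.032 [ 0.4548 -0.0382]
scene red 392 [246.7 229.4] [247. 230.] [38 30] z.069 [ 4.831e-01 -2.000e-04] z.032 [0.4605 0.0186] box.032 [0.462  0.0179]
scene red 240 [302.6
[... 257 characters left out ...]
2. 273.] [16 18] z.069 [0.6551 0.0139] z.032 [0.6402 0.0333] box.032 [0.6415 0.0323]
scene green 313 [267.4 212.5] [268.  213.5] [36 29] z.069 [0.4856 0.0559] z.032 [0.4631 0.0772] box.032 [0.4658 0.076 ]
scene green 171 [282.4 306.2] [283.  306.5] [16 15] z.069 [ 0.6462 -0.0838] z.032 [ 0.6309 -0.0687] box.032 [ 0.6321 -0.0685]
scene blue 1846 [586.8  11.6] [580.5  17.5] [93 35] z.069 [0.6835 1.1387] z.032 [0.6699 1.2088] box.032 [0.6682 1.1683]
scene blue 407 [224.5 246.4] [225.5 247. ] [39 32] z.069 [ 0.4787 -0.0556] z.032 [ 0.4559 -0.0393] box.032 [ 0.4584 -0.0391]
scene blue 246 [261.7 326.9] [262.  327.5] [16 19] z.069 [ 0.6455 -0.1359] z.032 [ 0.6301 -0.1231] box.032 [ 0.6313 -0.1237]
```

Request:
send_rows:
  motion:
    - [[0,0,0],[0,0,7.93],0.15]
    - [[0,0,0],[0,0,7.93],0.15]
    - [[0,0,0],[0,0,7.93],0.15]
    - [[0,0,0],[0,0,7.93],0.15]
    - [[0,0,0],[0,0,7.93],0.15]
    - [[0,0,0],[0,0,7.93],0.15]
    - [[0,0,0],[0,0,7.93],0.15]
    - [[0,0,0],[0,0,7.93],0.15]
    - [[0,0,0],[0,0,7.93],0.15]
    - [[0,0,0],[0,0,0],0.15]
    - [[0,0,0],[0,0,0],0.15]

```text
time_s: 2.2
eef_pos: [0.2545, 0.6252, 0.2307]
eef_rot: [0.0, 0.727, 0.686, 0.0]
force: [-0.5, -0.4, 0.6]
grip_width: 0.0508
grasp_force: 0.0
```

```bash
cat >> h.py <<'E'
V=dict(yellow=(.6553,.0138),red=(.652,-.036),green=(.6487,-.0855),blue=(.6458,-.1357))
H=dict(yellow=(.4669,.135),green=(.4633,.0771),red=(.4597,.0193),blue=(.4561,-.0386))
def go(x,y,z):
    o=ctrl.get_obs();q=np.array(o['eef_rot']);M=R.from_quat(q[[1,2,3,0]]).as_matrix()
    T=np.array([[.0622,.9981,0],[.9981,-.0622,0],[0,0,-1]]).T  # wanted tool axes as columns
    print('t',round(o['time_s'],2),'pos',np.round(o['eef_pos'],4),'shift mm',(1e3*M.T@(np.array([x,y,z])-o['eef_pos'])).round(1),'turn deg',np.degrees(R.from_matrix(M.T@T).as_rotvec()).round(2),'w',round(o['grip_width'],4),'f',np.round(o['grasp_force'],2),np.round(o['force'],1))
E
python3 -c "
from h import *
go(*V['yellow'],.2)"
```

```text
t 2.2 pos [0.2545 0.6252 0.2307] shift mm [-587.3  435.4   30.7] turn deg [0.01 0.   0.26] w 0.0508 f 0.0 [-0.5 -0.4  0.6]
```

Request:
send_rows:
  motion:
    - [[-0.0293,0.0218,0.0015],[0,0,0.26],0.15]
    - [[-0.0293,0.0218,0.0015],[0,0,0],0.15]
    - [[-0.0293,0.0218,0.0015],[0,0,0],0.15]
    - [[-0.0293,0.0218,0.0015],[0,0,0],0.15]
    - [[-0.0293,0.0218,0.0015],[0,0,0],0.15]
    - [[-0.0293,0.0218,0.0015],[0,0,0],0.15]
    - [[-0.0293,0.0218,0.0015],[0,0,0],0.15]
    - [[-0.0293,0.0218,0.0015],[0,0,0],0.15]
    - [[-0.0293,0.0218,0.0015],[0,0,0],0.15]
    - [[-0.0293,0.0218,0.0015],[0,0,0],0.15]
    - [[-0.0293,0.0218,0.0015],[0,0,0],0.15]
    - [[-0.0293,0.0218,0.0015],[0,0,0],0.15]
    - [[-0.0293,0.0218,0.0015],[0,0,0],0.15]
    - [[-0.0293,0.0218,0.0015],[0,0,0],0.15]
    - [[-0.0293,0.0218,0.0015],[0,0,0],0.15]
    - [[-0.0293,0.0218,0.0015],[0,0,0],0.15]
    - [[-0.0293,0.0218,0.0015],[0,0,0],0.15]
    - [[-0.0293,0.0218,0.0015],[0,0,0],0.15]
    - [[-0.0293,0.0218,0.0015],[0,0,0],0.15]
    - [[-0.0293,0.0218,0.0015],[0,0,0],0.15]

```text
time_s: 4.2
eef_pos: [0.6518, 0.0104, 0.2006]
eef_rot: [-0.0, 0.729, 0.685, 0.0]
force: [-0.3, 0.5, 0.0]
grip_width: 0.0503
grasp_force: 0.0
```

Request:
send_rows:
  motion:
    - [[0,0,0],[0,0,0],0.15]
    - [[0,0,0],[0,0,0],0.15]

```text
time_s: 4.4
eef_pos: [0.6511, 0.0108, 0.2004]
eef_rot: [-0.0, 0.73, 0.683, -0.0]
force: [-0.6, 1.2, -0.2]
grip_width: 0.0505
grasp_force: 0.0
```

```bash
python3 -c "
from h import *
go(*V['yellow'],.058)
im=cams.read_camera('scene');cv2.imwrite('pics/s1.png',cv2.resize(im[150:390,160:480],(800,600))[...,::-1])"
```

```text
t 4.4 pos [0.6511 0.0108 0.2004] shift mm [  3.3   4.1 142.4] turn deg [-0.02 -0.   -0.21] w 0.0505 f 0.0 [-0.6  1.2 -0.2]
```

View pics/s1.png

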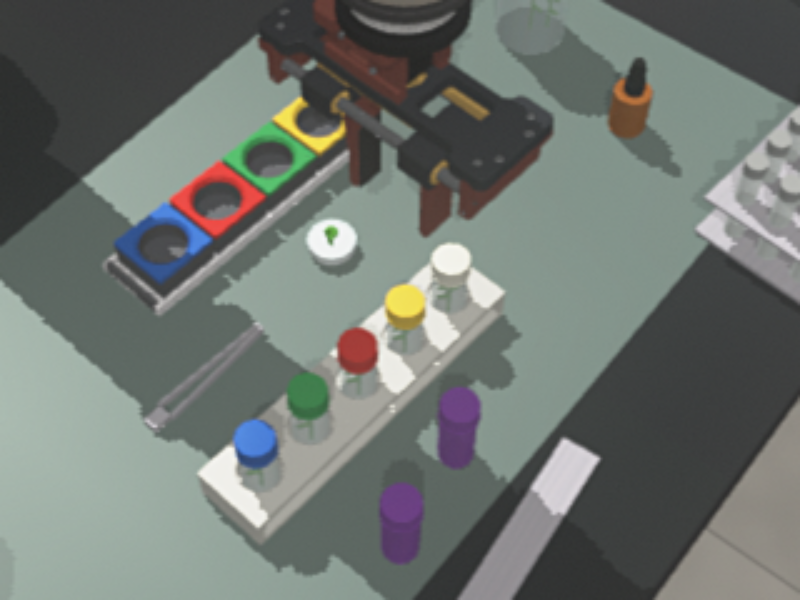

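The gripper is above the yellow vial with its fingers across the row. In this crop yellow is at (405,305) and the purple vials at (458,425) and (400,520) are clear of the fingers. I'll descend.

Request:
send_rows:
  motion:
    - [[0.0033,0.0041,0.01],[0,0,0],0.15]
    - [[0,0,0.025],[0,0,0],0.15]
    - [[0,0,0.025],[0,0,0],0.15]
    - [[0,0,0.01],[0,0,0],0.15]
    - [[0,0,0],[0,0,0],0.15]
    - [[0,0,0],[0,0,0],0.15]

```text
time_s: 5.05
eef_pos: [0.6557, 0.0153, 0.1312]
eef_rot: [0.0, 0.73, 0.684, 0.0]
force: [-0.2, 0.4, -0.3]
grip_width: 0.0504
grasp_force: 0.0
```

```bash
python3 -c "
from h import *
go(*V['yellow'],.058)"
```

```text
t 5.05 pos [0.6557 0.0153 0.1312] shift mm [-1.5 -0.4 73.2] turn deg [ 0.04 -0.01 -0.17] w 0.0504 f 0.0 [-0.2  0.4 -0.3]
```

Request:
send_rows:
  motion:
    - [[-0.001,0,0.02],[0,0,0],0.15]
    - [[0,0,0.02],[0,0,0],0.15]
    - [[0,0,0.015],[0,0,0],0.15]
    - [[0,0,0.01],[0,0,0],0.15]
    - [[0,0,0.008],[0,0,0],0.15]
    - [[0,0,0],[0,0,0],0.15]
    - [[0,0,0],[0,0,0],-0.5]
    - [[0,0,0],[0,0,0],-0.5]
    - [[0,0,0],[0,0,0],-0.5]
    - [[0,0,0],[0,0,0],-0.5]
    - [[0,0,0],[0,0,0],-0.5]
    - [[0,0,0],[0,0,0],-0.5]
  newtons: 12

```text
time_s: 6.25
eef_pos: [0.6558, 0.0137, 0.0582]
eef_rot: [0.0, 0.73, 0.683, 0.0]
force: [-0.1, 0.2, 4.3]
grip_width: 0.0285
grasp_force: 12.0
```

Request:
send_rows:
  motion:
    - [[0,0,-0.005],[0,0,0],-0.5]
    - [[0,0,-0.01],[0,0,0],-0.5]
    - [[0,0,-0.02],[0,0,0],-0.5]
    - [[0,0,-0.025],[0,0,0],-0.5]
    - [[0,0,-0.025],[0,0,0],-0.5]
    - [[0,0,-0.02],[0,0,0],-0.5]
    - [[0,0,-0.01],[0,0,0],-0.5]
    - [[0,0,0],[0,0,0],-0.5]

```text
time_s: 7.05
eef_pos: [0.6561, 0.0137, 0.1743]
eef_rot: [0.001, 0.73, 0.683, 0.001]
force: [-0.9, -0.6, 0.4]
grip_width: 0.0287
grasp_force: 12.0
```

```bash
python3 -c "
from h import *
go(*H['yellow'],.173)"
```

```text
t 7.05 pos [0.6561 0.0137 0.1743] shift mm [ 108.5 -196.8    0.9] turn deg [ 0.15 -0.04 -0.22] w 0.0287 f 12.0 [-0.9 -0.6  0.4]
```

Request:
send_rows:
  motion:
    - [[0.0054,-0.0098,0],[0,0,0],-0.5]
    - [[0.0108,-0.0197,0],[0,0,0],-0.5]
    - [[0.0108,-0.0197,0],[0,0,0],-0.5]
    - [[0.0108,-0.0197,0],[0,0,0],-0.5]
    - [[0.0108,-0.0197,0],[0,0,0],-0.5]
    - [[0.0108,-0.0197,0],[0,0,0],-0.5]
    - [[0.0108,-0.0197,0],[0,0,0],-0.5]
    - [[0.0108,-0.0197,0],[0,0,0],-0.5]
    - [[0.0108,-0.0197,0],[0,0,0],-0.5]
    - [[0.0108,-0.0197,0],[0,0,0],-0.5]
    - [[0.0054,-0.0098,0],[0,0,0],-0.5]
    - [[0,0,0],[0,0,0],-0.5]
    - [[0,0,0],[0,0,0],-0.5]

```text
time_s: 8.35
eef_pos: [0.4662, 0.1342, 0.1725]
eef_rot: [0.0, 0.73, 0.683, -0.0]
force: [-0.1, 0.1, -0.4]
grip_width: 0.0284
grasp_force: 12.0
```

```bash
python3 -c "
from h import *
go(*H['yellow'],.065)
im=cams.read_camera('scene');cv2.imwrite('pics/s2.png',cv2.resize(im[110:350,160:480],(800,600))[...,::-1])"
```

```text
t 8.35 pos [0.4662 0.1342 0.1725] shift mm [  0.8   0.7 107.5] turn deg [ 0.01  0.02 -0.22] w 0.0284 f 12.0 [-0.1  0.1 -0.4]
```

View pics/s2.png

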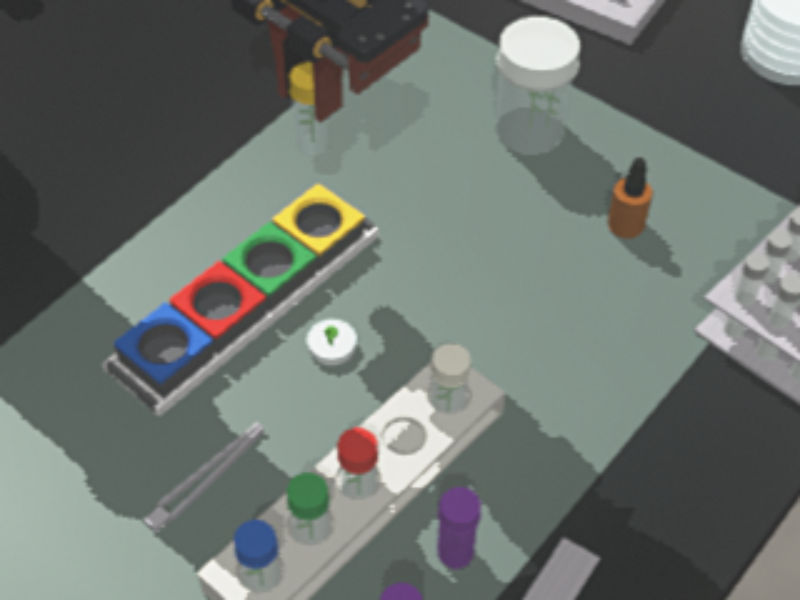

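The yellow vial hangs upright at (310,110) in the crop, above its holder at (320,215). I'll lower it slowly.

Request:
send_rows:
  motion:
    - [[0.0008,0.0007,0.01],[0,0,0],-0.5]
    - [[0,0,0.02],[0,0,0],-0.5]
    - [[0,0,0.02],[0,0,0],-0.5]
    - [[0,0,0.02],[0,0,0],-0.5]
    - [[0,0,0.01],[0,0,0],-0.5]
    - [[0,0,0.006],[0,0,0],-0.5]
    - [[0,0,0.006],[0,0,0],-0.5]
    - [[0,0,0.006],[0,0,0],-0.5]
    - [[0,0,0.005],[0,0,0],-0.5]
    - [[0,0,0.003],[0,0,0],-0.5]
    - [[0,0,0.001],[0,0,0],-0.5]
    - [[0,0,0],[0,0,0],-0.5]
    - [[0,0,0],[0,0,0],-0.5]

```text
time_s: 9.7
eef_pos: [0.4668, 0.1353, 0.0658]
eef_rot: [0.0, 0.73, 0.683, 0.0]
force: [0.0, -0.0, -0.3]
grip_width: 0.0285
grasp_force: 12.0
```

Request:
send_rows:
  motion:
    - [[0,0,0],[0,0,0],-0.25]
    - [[0,0,0],[0,0,0],-0.1]
    - [[0,0,0],[0,0,0],0.15]
    - [[0,0,0],[0,0,0],0.15]
    - [[0,0,0],[0,0,0],0.15]
    - [[0,0,-0.01],[0,0,0],0.15]
    - [[0,0,-0.02],[0,0,0],0.15]
    - [[0,0,-0.025],[0,0,0],0.15]
    - [[0,0,-0.025],[0,0,0],0.15]
    - [[0,0,-0.005],[0,0,0],0.15]
    - [[0,0,0],[0,0,0],0.15]

```text
time_s: 10.8
eef_pos: [0.4672, 0.1356, 0.1516]
eef_rot: [0.0, 0.73, 0.683, 0.001]
force: [0.0, 0.3, -0.4]
grip_width: 0.0506
grasp_force: 0.0
```

```bash
python3 -c "
from h import *
go(*V['red'],.15)"
```

```text
t 10.8 pos [0.4672 0.1356 0.1516] shift mm [-159.   195.7    1.7] turn deg [ 0.1  -0.09 -0.22] w 0.0506 f 0.0 [ 0.   0.3 -0.4]
```

Request:
send_rows:
  motion:
    - [[-0.007,0.0087,0],[0,0,-0.22],0.15]
    - [[-0.0145,0.0178,0],[0,0,0],0.15]
    - [[-0.0145,0.0178,0],[0,0,0],0.15]
    - [[-0.0145,0.0178,0],[0,0,0],0.15]
    - [[-0.0145,0.0178,0],[0,0,0],0.15]
    - [[-0.0145,0.0178,0],[0,0,0],0.15]
    - [[-0.0145,0.0178,0],[0,0,0],0.15]
    - [[-0.0145,0.0178,0],[0,0,0],0.15]
    - [[-0.0145,0.0178,0],[0,0,0],0.15]
    - [[-0.0145,0.0178,0],[0,0,0],0.15]
    - [[-0.0145,0.0178,0],[0,0,0],0.15]
    - [[-0.007,0.009,0],[0,0,0],0.15]
    - [[0,0,0],[0,0,0],0.15]
    - [[0,0,0],[0,0,0],0.15]

```text
time_s: 12.2
eef_pos: [0.6513, -0.0354, 0.1497]
eef_rot: [-0.001, 0.729, 0.685, -0.001]
force: [-0.4, 0.1, -0.1]
grip_width: 0.0505
grasp_force: 0.0
```

```bash
python3 - <<'E'
from h import *
go(*V['red'],.058)
im=cams.read_camera('scene');cv2.imwrite('pics/s3.png',cv2.resize(im[140:380,160:480],(800,600))[...,::-1])
E
```

```text
t 12.2 pos [ 0.6513 -0.0354  0.1497] shift mm [-0.6  0.9 91.7] turn deg [-0.11 -0.01 -0.01] w 0.0505 f 0.0 [-0.4  0.1 -0.1]
```

View pics/s3.png

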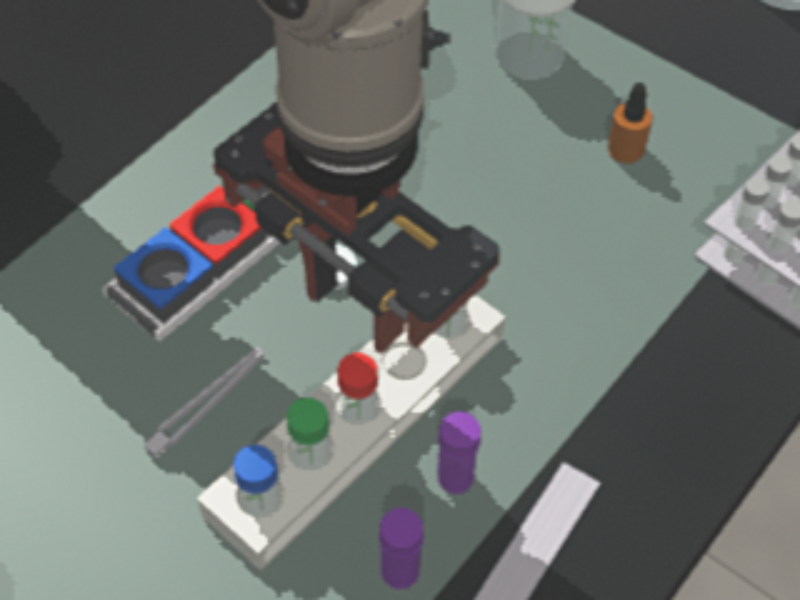

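The gripper is lined up over the red vial at (357,375), and the control vial and purple vials are undisturbed. I'll descend, grip and lift.

Request:
send_rows:
  motion:
    - [[-0.0006,0.0007,0.01],[0,0,0],0.15]
    - [[0,0,0.02],[0,0,0],0.15]
    - [[0,0,0.02],[0,0,0],0.15]
    - [[0,0,0.02],[0,0,0],0.15]
    - [[0,0,0.014],[0,0,0],0.15]
    - [[0,0,0.008],[0,0,0],0.15]
    - [[0,0,0],[0,0,0],0.15]
    - [[0,0,0],[0,0,0],-0.5]
    - [[0,0,0],[0,0,0],-0.5]
    - [[0,0,0],[0,0,0],-0.5]
    - [[0,0,0],[0,0,0],-0.5]
    - [[0,0,0],[0,0,0],-0.5]
    - [[0,0,0],[0,0,0],-0.5]
  newtons: 12

```text
time_s: 13.55
eef_pos: [0.6533, -0.0364, 0.0594]
eef_rot: [0.0, 0.729, 0.685, 0.0]
force: [-0.6, 0.7, 4.6]
grip_width: 0.0286
grasp_force: 12.0
```

Request:
send_rows:
  motion:
    - [[0,0,-0.005],[0,0,0],-0.5]
    - [[0,0,-0.01],[0,0,0],-0.5]
    - [[0,0,-0.02],[0,0,0],-0.5]
    - [[0,0,-0.025],[0,0,0],-0.5]
    - [[0,0,-0.025],[0,0,0],-0.5]
    - [[0,0,-0.02],[0,0,0],-0.5]
    - [[0,0,-0.01],[0,0,0],-0.5]
    - [[0,0,0],[0,0,0],-0.5]

```text
time_s: 14.35
eef_pos: [0.6535, -0.0364, 0.1753]
eef_rot: [0.001, 0.729, 0.685, 0.001]
force: [-0.4, -0.8, 0.7]
grip_width: 0.0286
grasp_force: 12.0
```

```bash
python3 - <<'E'
from h import *
go(*H['red'],.173)
E
```

```text
t 14.35 pos [ 0.6535 -0.0364  0.1753] shift mm [  43.5 -196.9    1.8] turn deg [ 0.15 -0.02 -0.01] w 0.0286 f 12.0 [-0.4 -0.8  0.7]
```

Request:
send_rows:
  motion:
    - [[0.0022,-0.0098,0],[0,0,0],-0.5]
    - [[0.0044,-0.0197,0],[0,0,0],-0.5]
    - [[0.0044,-0.0197,0],[0,0,0],-0.5]
    - [[0.0044,-0.0197,0],[0,0,0],-0.5]
    - [[0.0044,-0.0197,0],[0,0,0],-0.5]
    - [[0.0044,-0.0197,0],[0,0,0],-0.5]
    - [[0.0044,-0.0197,0],[0,0,0],-0.5]
    - [[0.0044,-0.0197,0],[0,0,0],-0.5]
    - [[0.0044,-0.0197,0],[0,0,0],-0.5]
    - [[0.0044,-0.0197,0],[0,0,0],-0.5]
    - [[0.0022,-0.0098,0],[0,0,0],-0.5]
    - [[0,0,0],[0,0,0],-0.5]
    - [[0,0,0],[0,0,0],-0.5]

```text
time_s: 15.65
eef_pos: [0.4593, 0.0199, 0.1735]
eef_rot: [0.0, 0.729, 0.685, 0.0]
force: [-0.3, -0.2, -0.2]
grip_width: 0.029
grasp_force: 12.0
```

```bash
python3 - <<'E'
from h import *
go(*H['red'],.066)
im=cams.read_camera('scene');cv2.imwrite('pics/s4.png',cv2.resize(im[110:350,160:480],(800,600))[...,::-1])
E
```

```text
t 15.65 pos [0.4593 0.0199 0.1735] shift mm [ -0.6   0.4 107.5] turn deg [0.02 0.   0.01] w 0.029 f 12.0 [-0.3 -0.2 -0.2]
```

View pics/s4.png

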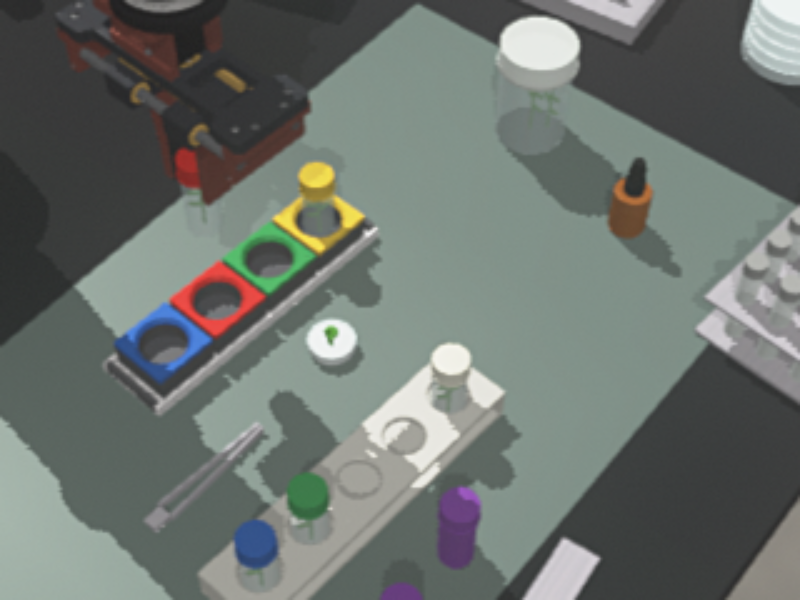

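The yellow vial stands upright in its holder at (317,200). The red vial hangs upright at (195,190), above the red holder. I'll lower it.

Request:
send_rows:
  motion:
    - [[-0.0006,0.0004,0.01],[0,0,0],-0.5]
    - [[0,0,0.02],[0,0,0],-0.5]
    - [[0,0,0.02],[0,0,0],-0.5]
    - [[0,0,0.02],[0,0,0],-0.5]
    - [[0,0,0.01],[0,0,0],-0.5]
    - [[0,0,0.006],[0,0,0],-0.5]
    - [[0,0,0.006],[0,0,0],-0.5]
    - [[0,0,0.006],[0,0,0],-0.5]
    - [[0,0,0.005],[0,0,0],-0.5]
    - [[0,0,0.003],[0,0,0],-0.5]
    - [[0,0,0.001],[0,0,0],-0.5]
    - [[0,0,0],[0,0,0],-0.5]
    - [[0,0,0],[0,0,0],-0.5]

```text
time_s: 17.0
eef_pos: [0.4595, 0.0193, 0.0669]
eef_rot: [0.0, 0.729, 0.685, 0.0]
force: [0.1, 0.4, -1.2]
grip_width: 0.0283
grasp_force: 12.0
```

Request:
send_rows:
  motion:
    - [[0,0,0],[0,0,0],-0.25]
    - [[0,0,0],[0,0,0],-0.1]
    - [[0,0,0],[0,0,0],0.15]
    - [[0,0,0],[0,0,0],0.15]
    - [[0,0,0],[0,0,0],0.15]
    - [[0,0,-0.01],[0,0,0],0.15]
    - [[0,0,-0.02],[0,0,0],0.15]
    - [[0,0,-0.025],[0,0,0],0.15]
    - [[0,0,-0.025],[0,0,0],0.15]
    - [[0,0,-0.005],[0,0,0],0.15]
    - [[0,0,0],[0,0,0],0.15]

```text
time_s: 18.1
eef_pos: [0.4599, 0.0195, 0.1526]
eef_rot: [0.0, 0.729, 0.685, 0.001]
force: [-0.9, 0.6, 0.1]
grip_width: 0.0503
grasp_force: 0.0
```

```bash
python3 -c "
from h import *
go(*V['green'],.15)"
```

```text
t 18.1 pos [0.4599 0.0195 0.1526] shift mm [-93.1 194.9   2.9] turn deg [ 0.12 -0.07  0.01] w 0.0503 f 0.0 [-0.9  0.6  0.1]
```

Request:
send_rows:
  motion:
    - [[-0.0046,0.0097,0.001],[0,0,0],0.15]
    - [[-0.0093,0.0195,0],[0,0,0],0.15]
    - [[-0.0093,0.0195,0],[0,0,0],0.15]
    - [[-0.0093,0.0195,0],[0,0,0],0.15]
    - [[-0.0093,0.0195,0],[0,0,0],0.15]
    - [[-0.0093,0.0195,0],[0,0,0],0.15]
    - [[-0.0093,0.0195,0],[0,0,0],0.15]
    - [[-0.0093,0.0195,0],[0,0,0],0.15]
    - [[-0.0093,0.0195,0],[0,0,0],0.15]
    - [[-0.0093,0.0195,0],[0,0,0],0.15]
    - [[-0.0046,0.0098,0],[0,0,0],0.15]
    - [[0,0,0],[0,0,0],0.15]
    - [[0,0,0],[0,0,0],0.15]

```text
time_s: 19.4
eef_pos: [0.6473, -0.0856, 0.1496]
eef_rot: [-0.001, 0.729, 0.685, -0.001]
force: [-0.5, -0.5, -0.1]
grip_width: 0.0507
grasp_force: 0.0
```

```bash
python3 - <<'E'
from h import *
go(*V['green'],.058)
im=cams.read_camera('scene')
for k in('green','blue','yellow','red'):
  for b in blobs(im,k):print(k,b[0],b[1],b[3],ray('scene',b[1],.069).round(4))
E
```

```text
t 19.4 pos [ 0.6473 -0.0856  0.1496] shift mm [ 0.1  1.5 91.6] turn deg [-0.11 -0.01 -0.02] w 0.0507 f 0.0 [-0.5 -0.5 -0.1]
green 204 [282.6 307.5] [16 17] [ 0.6481 -0.0855]
blue 1847 [586.9  11.6] [94 35] [0.6837 1.1389]
blue 313 [221.9 248.7] [34 30] [ 0.4787 -0.0624]
blue 255 [261.6 327.1] [18 19] [ 0.6456 -0.1362]
```

Request:
send_rows:
  motion:
    - [[0,0.001,0.01],[0,0,0],0.15]
    - [[0,0,0.02],[0,0,0],0.15]
    - [[0,0,0.02],[0,0,0],0.15]
    - [[0,0,0.02],[0,0,0],0.15]
    - [[0,0,0.014],[0,0,0],0.15]
    - [[0,0,0.008],[0,0,0],0.15]
    - [[0,0,0],[0,0,0],0.15]
    - [[0,0,0],[0,0,0],-0.5]
    - [[0,0,0],[0,0,0],-0.5]
    - [[0,0,0],[0,0,0],-0.5]
    - [[0,0,0],[0,0,0],-0.5]
    - [[0,0,0],[0,0,0],-0.5]
    - [[0,0,0],[0,0,0],-0.5]
  newtons: 12

```text
time_s: 20.75
eef_pos: [0.6497, -0.0858, 0.0594]
eef_rot: [0.0, 0.729, 0.685, 0.0]
force: [-0.4, 0.8, 5.6]
grip_width: 0.0285
grasp_force: 12.0
```

Request:
send_rows:
  motion:
    - [[0,0,-0.005],[0,0,0],-0.5]
    - [[0,0,-0.01],[0,0,0],-0.5]
    - [[0,0,-0.02],[0,0,0],-0.5]
    - [[0,0,-0.025],[0,0,0],-0.5]
    - [[0,0,-0.025],[0,0,0],-0.5]
    - [[0,0,-0.02],[0,0,0],-0.5]
    - [[0,0,-0.01],[0,0,0],-0.5]
    - [[0,0,0],[0,0,0],-0.5]

```text
time_s: 21.55
eef_pos: [0.6499, -0.0859, 0.1752]
eef_rot: [0.001, 0.729, 0.685, 0.001]
force: [1.1, 0.1, -0.4]
grip_width: 0.0285
grasp_force: 12.0
```

```bash
python3 - <<'E'
from h import *
go(*H['green'],.173)
E
```

```text
t 21.55 pos [ 0.6499 -0.0859  0.1752] shift mm [ 151.  -196.4    1.8] turn deg [ 0.15 -0.01 -0.01] w 0.0285 f 12.0 [ 1.1  0.1 -0.4]
```

Request:
send_rows:
  motion:
    - [[0.0075,-0.0098,0],[0,0,0],-0.5]
    - [[0.0151,-0.0197,0],[0,0,0],-0.5]
    - [[0.0151,-0.0197,0],[0,0,0],-0.5]
    - [[0.0151,-0.0197,0],[0,0,0],-0.5]
    - [[0.0151,-0.0197,0],[0,0,0],-0.5]
    - [[0.0151,-0.0197,0],[0,0,0],-0.5]
    - [[0.0151,-0.0197,0],[0,0,0],-0.5]
    - [[0.0151,-0.0197,0],[0,0,0],-0.5]
    - [[0.0151,-0.0197,0],[0,0,0],-0.5]
    - [[0.0151,-0.0197,0],[0,0,0],-0.5]
    - [[0.0075,-0.0098,0],[0,0,0],-0.5]
    - [[0,0,0],[0,0,0],-0.5]
    - [[0,0,0],[0,0,0],-0.5]

```text
time_s: 22.85
eef_pos: [0.4614, 0.0772, 0.1731]
eef_rot: [-0.0, 0.729, 0.685, -0.0]
force: [0.2, 0.5, -0.4]
grip_width: 0.0286
grasp_force: 12.0
```

```bash
python3 - <<'E'
from h import *
go(*H['green'],.066)
im=cams.read_camera('scene');cv2.imwrite('pics/s5.png',cv2.resize(im[110:350,160:480],(800,600))[...,::-1])
E
```

```text
t 22.85 pos [0.4614 0.0772 0.1731] shift mm [1.000e-01 2.000e+00 1.071e+02] turn deg [-0.06  0.02  0.04] w 0.0286 f 12.0 [ 0.2  0.5 -0.4]
```

View pics/s5.png

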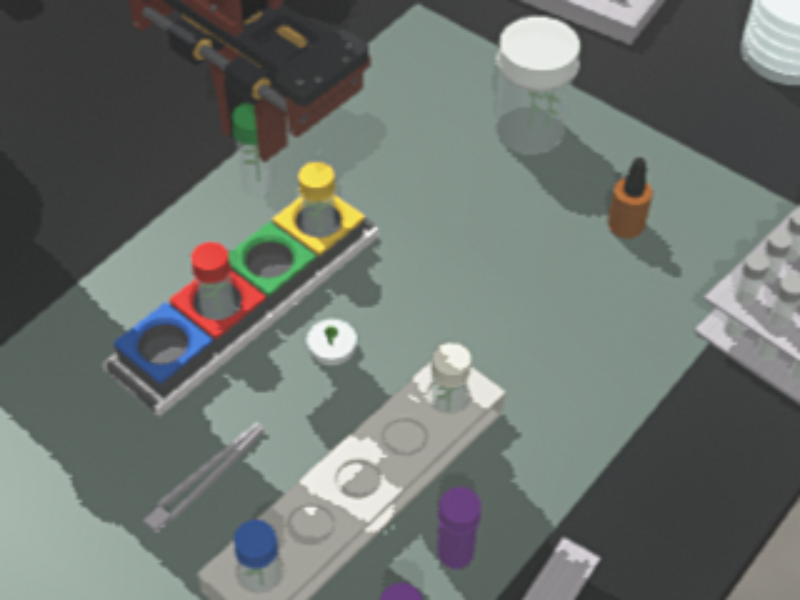

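The red vial (212,270) and yellow vial (317,190) stand upright in their holders. The green vial hangs above its own holder, so I'll lower it.

Request:
send_rows:
  motion:
    - [[0,0.0018,0.01],[0,0,0],-0.5]
    - [[0,0,0.02],[0,0,0],-0.5]
    - [[0,0,0.02],[0,0,0],-0.5]
    - [[0,0,0.02],[0,0,0],-0.5]
    - [[0,0,0.01],[0,0,0],-0.5]
    - [[0,0,0.006],[0,0,0],-0.5]
    - [[0,0,0.006],[0,0,0],-0.5]
    - [[0,0,0.006],[0,0,0],-0.5]
    - [[0,0,0.005],[0,0,0],-0.5]
    - [[0,0,0.003],[0,0,0],-0.5]
    - [[0,0,0.001],[0,0,0],-0.5]
    - [[0,0,0],[0,0,0],-0.5]
    - [[0,0,0],[0,0,0],-0.5]

```text
time_s: 24.2
eef_pos: [0.464, 0.0772, 0.0669]
eef_rot: [0.0, 0.729, 0.685, 0.0]
force: [0.3, -0.1, -0.0]
grip_width: 0.0286
grasp_force: 12.0
```

Request:
send_rows:
  motion:
    - [[0,0,0],[0,0,0],-0.25]
    - [[0,0,0],[0,0,0],-0.1]
    - [[0,0,0],[0,0,0],0.15]
    - [[0,0,0],[0,0,0],0.15]
    - [[0,0,0],[0,0,0],0.15]
    - [[0,0,-0.01],[0,0,0],0.15]
    - [[0,0,-0.02],[0,0,0],0.15]
    - [[0,0,-0.025],[0,0,0],0.15]
    - [[0,0,-0.025],[0,0,0],0.15]
    - [[0,0,-0.005],[0,0,0],0.15]
    - [[0,0,0],[0,0,0],0.15]

```text
time_s: 25.3
eef_pos: [0.4644, 0.0774, 0.1526]
eef_rot: [0.0, 0.729, 0.685, 0.001]
force: [-0.7, 0.6, 0.3]
grip_width: 0.0503
grasp_force: 0.0
```

```bash
python3 -c "
from h import *
go(*V['blue'],.15)"
```

```text
t 25.3 pos [0.4644 0.0774 0.1526] shift mm [-201.4  194.3    2.7] turn deg [ 0.11 -0.08  0.  ] w 0.0503 f 0.0 [-0.7  0.6  0.3]
```

Request:
send_rows:
  motion:
    - [[-0.0101,0.0097,0.001],[0,0,0],0.15]
    - [[-0.0201,0.0195,0],[0,0,0],0.15]
    - [[-0.0201,0.0195,0],[0,0,0],0.15]
    - [[-0.0201,0.0195,0],[0,0,0],0.15]
    - [[-0.0201,0.0195,0],[0,0,0],0.15]
    - [[-0.0201,0.0195,0],[0,0,0],0.15]
    - [[-0.0201,0.0195,0],[0,0,0],0.15]
    - [[-0.0201,0.0195,0],[0,0,0],0.15]
    - [[-0.0201,0.0195,0],[0,0,0],0.15]
    - [[-0.0201,0.0195,0],[0,0,0],0.15]
    - [[-0.0101,0.0097,0],[0,0,0],0.15]
    - [[0,0,0],[0,0,0],0.15]
    - [[0,0,0],[0,0,0],0.15]

```text
time_s: 26.6
eef_pos: [0.6449, -0.1349, 0.1496]
eef_rot: [-0.001, 0.729, 0.685, -0.0]
force: [0.9, -0.3, -0.4]
grip_width: 0.0506
grasp_force: 0.0
```

```bash
python3 - <<'E'
from h import *
go(*V['blue'],.058)
E
```

```text
t 26.6 pos [ 0.6449 -0.1349  0.1496] shift mm [-0.8  1.1 91.6] turn deg [-0.12 -0.04  0.  ] w 0.0506 f 0.0 [ 0.9 -0.3 -0.4]
```

Request:
send_rows:
  motion:
    - [[-0.0008,0.0006,0.01],[0,0,0],0.15]
    - [[0,0,0.02],[0,0,0],0.15]
    - [[0,0,0.02],[0,0,0],0.15]
    - [[0,0,0.02],[0,0,0],0.15]
    - [[0,0,0.014],[0,0,0],0.15]
    - [[0,0,0.008],[0,0,0],0.15]
    - [[0,0,0],[0,0,0],0.15]
    - [[0,0,0],[0,0,0],-0.5]
    - [[0,0,0],[0,0,0],-0.5]
    - [[0,0,0],[0,0,0],-0.5]
    - [[0,0,0],[0,0,0],-0.5]
    - [[0,0,0],[0,0,0],-0.5]
    - [[0,0,0],[0,0,0],-0.5]
  newtons: 12

```text
time_s: 27.9
eef_pos: [0.6469, -0.1368, 0.0594]
eef_rot: [0.0, 0.729, 0.685, 0.0]
force: [-0.7, -0.2, 6.5]
grip_width: 0.0288
grasp_force: 12.0
```

Request:
send_rows:
  motion:
    - [[0,0,-0.005],[0,0,0],-0.5]
    - [[0,0,-0.01],[0,0,0],-0.5]
    - [[0,0,-0.02],[0,0,0],-0.5]
    - [[0,0,-0.025],[0,0,0],-0.5]
    - [[0,0,-0.025],[0,0,0],-0.5]
    - [[0,0,-0.02],[0,0,0],-0.5]
    - [[0,0,-0.01],[0,0,0],-0.5]
    - [[0,0,0],[0,0,0],-0.5]

```text
time_s: 28.7
eef_pos: [0.6472, -0.1368, 0.1753]
eef_rot: [0.001, 0.729, 0.685, 0.001]
force: [0.0, -0.2, -1.0]
grip_width: 0.0287
grasp_force: 12.0
```

```bash
python3 - <<'E'
from h import *
go(*H['blue'],.173)
E
```

```text
t 28.7 pos [ 0.6472 -0.1368  0.1753] shift mm [  86.1 -196.8    1.8] turn deg [ 0.15 -0.   -0.01] w 0.0287 f 12.0 [ 0.  -0.2 -1. ]
```

Request:
send_rows:
  motion:
    - [[0.0043,-0.0098,0],[0,0,0],-0.5]
    - [[0.0086,-0.0196,0],[0,0,0],-0.5]
    - [[0.0086,-0.0196,0],[0,0,0],-0.5]
    - [[0.0086,-0.0196,0],[0,0,0],-0.5]
    - [[0.0086,-0.0196,0],[0,0,0],-0.5]
    - [[0.0086,-0.0196,0],[0,0,0],-0.5]
    - [[0.0086,-0.0196,0],[0,0,0],-0.5]
    - [[0.0086,-0.0196,0],[0,0,0],-0.5]
    - [[0.0086,-0.0196,0],[0,0,0],-0.5]
    - [[0.0086,-0.0196,0],[0,0,0],-0.5]
    - [[0.0043,-0.0098,0],[0,0,0],-0.5]
    - [[0,0,0],[0,0,0],-0.5]
    - [[0,0,0],[0,0,0],-0.5]

```text
time_s: 30.0
eef_pos: [0.4565, -0.0386, 0.1736]
eef_rot: [0.0, 0.729, 0.685, 0.0]
force: [-0.8, 0.1, 0.2]
grip_width: 0.0288
grasp_force: 12.0
```

```bash
python3 - <<'E'
from h import *
go(*H['blue'],.066)
im=cams.read_camera('scene');cv2.imwrite('pics/s6.png',cv2.resize(im[110:350,160:480],(800,600))[...,::-1])
E
```

```text
t 30.0 pos [ 0.4565 -0.0386  0.1736] shift mm [ -0.   -0.4 107.6] turn deg [0.02 0.   0.01] w 0.0288 f 12.0 [-0.8  0.1  0.2]
```

View pics/s6.png

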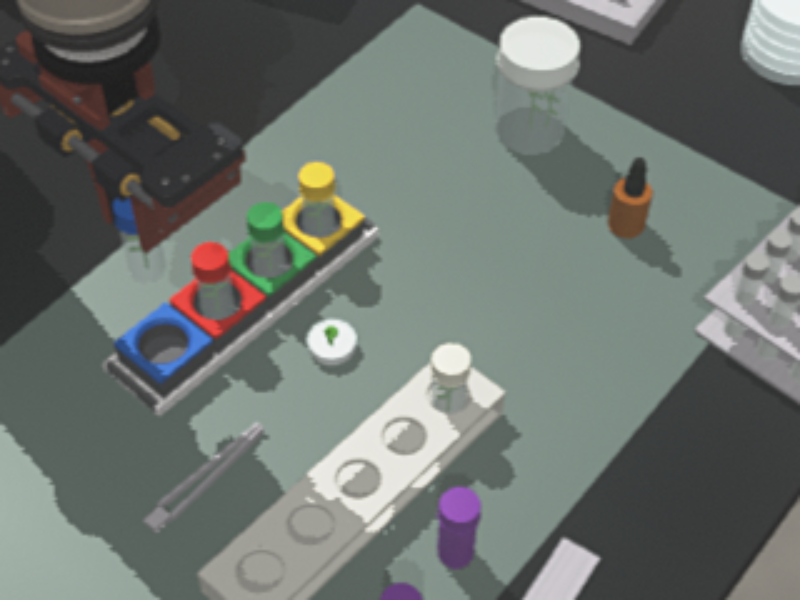

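Red, green and yellow stand in their holders, and the blue vial hangs above its holder at (163,340). I'll lower it, then retreat and check.

Request:
send_rows:
  motion:
    - [[0,0,0.01],[0,0,0],-0.5]
    - [[0,0,0.02],[0,0,0],-0.5]
    - [[0,0,0.02],[0,0,0],-0.5]
    - [[0,0,0.02],[0,0,0],-0.5]
    - [[0,0,0.01],[0,0,0],-0.5]
    - [[0,0,0.006],[0,0,0],-0.5]
    - [[0,0,0.006],[0,0,0],-0.5]
    - [[0,0,0.006],[0,0,0],-0.5]
    - [[0,0,0.005],[0,0,0],-0.5]
    - [[0,0,0.003],[0,0,0],-0.5]
    - [[0,0,0.001],[0,0,0],-0.5]
    - [[0,0,0],[0,0,0],-0.5]
    - [[0,0,0],[0,0,0],-0.5]

```text
time_s: 31.35
eef_pos: [0.4563, -0.0385, 0.0669]
eef_rot: [0.0, 0.729, 0.685, 0.0]
force: [-0.4, -0.8, -0.0]
grip_width: 0.0289
grasp_force: 12.0
```

Request:
send_rows:
  motion:
    - [[0,0,0],[0,0,0],-0.25]
    - [[0,0,0],[0,0,0],-0.1]
    - [[0,0,0],[0,0,0],0.15]
    - [[0,0,0],[0,0,0],0.15]
    - [[0,0,0],[0,0,0],0.15]
    - [[0,0,-0.01],[0,0,0],0.15]
    - [[0,0,-0.02],[0,0,0],0.15]
    - [[0,0,-0.03],[0,0,0],0.15]
    - [[0,0,-0.03],[0,0,0],0.15]
    - [[0,0,-0.03],[0,0,0],0.15]
    - [[-0.02,0,0],[0,0,0],0.15]
    - [[-0.03,0,0],[0,0,0],0.15]
    - [[-0.03,0,0],[0,0,0],0.15]
    - [[-0.03,0,0],[0,0,0],0.15]
    - [[-0.03,0,0],[0,0,0],0.15]
    - [[-0.02,0,0],[0,0,0],0.15]
    - [[0,0,0],[0,0,0],0.15]
    - [[0,0,0],[0,0,0],0.15]

```text
time_s: 33.15
eef_pos: [0.446, -0.198, 0.1869]
eef_rot: [-0.0, 0.729, 0.684, 0.0]
force: [-0.7, 0.7, -1.1]
grip_width: 0.0506
grasp_force: 0.0
```

```bash
python3 - <<'E'
from h import *
ims={c:cams.read_camera(c) for c in('top','scene')}
for c in ims:
  for k in HUE:
    for b in blobs(ims[c],k):
      p=ray(c,b[1],.076);d=p-H[k]
      print(c,k,b[0],b[1],'cap(.076)-holder mm',(d*1e3).round(1))
cv2.imwrite('pics/end.png',np.vstack([cv2.resize(ims['scene'][110:350,160:480],(400,300)),cv2.resize(ims['top'][150:390,120:440],(400,300))])[...,::-1])
E
```

```text
top red 666 [340.9 309.4] cap(.076)-holder mm [0.9 1.8]
top red 137 [492.9 353.3] cap(.076)-holder mm [ -73.9 -274.7]
top yellow 675 [279.1 304.6] cap(.076)-holder mm [ 0.7 -1.4]
top green 393 [310.  306.5] cap(.076)-holder mm [1.7 0.3]
top green 206 [310.2 307.3] cap(.076)-holder mm [ 0.3 -0.1]
top blue 665 [371.3 311.7] cap(.076)-holder mm [1.2 4.4]
scene red 520 [246.1 225. ] cap(.076)-holder mm [ 19.5 -16. ]
scene yellow 459 [287.3 192.6] cap(.076)-holder mm [ 19.1 -19.8]
scene green 121 [265.3 196.4] cap(.076)-holder mm [-4.4  2.9]
scene green 213 [267.7 215.1] cap(.076)-holder mm [ 31.3 -29.7]
scene blue 1841 [586.9  11.6] cap(.076)-holder mm [ 230.2 1164.2]
scene blue 534 [223.6 242.3] cap(.076)-holder mm [ 18.9 -14.4]
```

View pics/end.png

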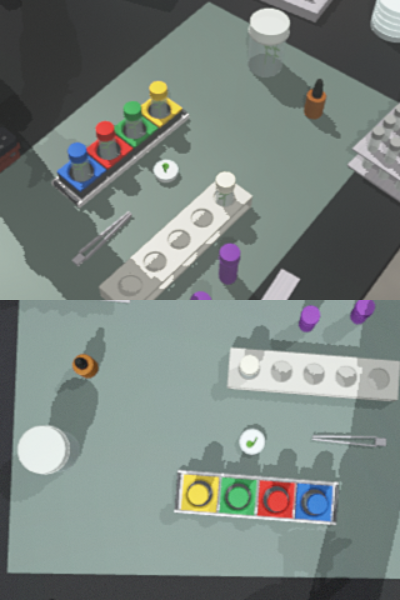

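All four vials stand upright and centred in the holder of their own colour: (78,165), (105,145), (133,125) and (158,105) in the upper half. The control vial and jar are where they started, and the gripper is clear.

```bash
python3 -c "
from rig import ctrl
print(ctrl.hand_in())"
```

```text
the job is handed in; nothing more can be done
None
```

I moved all four colour-capped vials upright into their matching holders, left the control vial and jar untouched, and handed the job in at about 33 s; the hand-in gave no verdict.

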